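# Open the loose label printer against the counter rail

### The arm

A 7-joint arm with a two-finger parallel gripper is mounted at the origin on the work surface. World frame = base frame: x ahead of the robot, y to its left, z up, the work surface at z = 0. Lengths are in m, angles in rad, forces in N, time in s.
With the tool pointing down it reaches from about 0.4 to 0.925 m from the base axis. Payload 5.6 kg.
Tool frame: the origin (TCP) lies at the very end of the fingers, on their centre line; the grasp point (between the pads) lies 19 mm behind it; z points along the fingers, y is the direction in which the jaws open and shut (so a half turn about z gives the same grasp; the last joint's range is limited). The gripper opens to 85 mm and grips with 20 to 120 N. Pads are 22 mm wide; open, the fingers measure 114 mm over their backs; the gripper's body (76 mm by 85 mm) begins 54 mm behind the grasp point. The pads swing forward as they close: fully open they stand 13 mm farther back than shut.
Start: joints at [1.234, 0.468, -0.012, 1.603, 0.006, 1.071, -0.056], TCP at [0.188, -0.622, 0.209] pointing down, gripper open.
Joint ranges: [-2.53, 2.53], [-0.31, 2.02], [-1.57, 1.55], [0.28, 2.44], [-1.29, 4.43], [0.15, 1.84], [-2.92, 2.92]. Speed limits (rad/s): [2.57, 2.57, 3.14, 3.14, 3.14, 3.14, 3.14].

### API

Orientations are given as a rotation vector (axis times angle).
In Python, from bench import * gives the robot as it stands. The module is installed in compiled form; this text tells all that it offers.
- The arm moves only by the tool servo_tool, never from a script. Its argument "rows" is a list that holds one entry, the list of rows, each a list of 6 numbers: the shift along the world's x, y, z in cm, then the turn, a rotation vector about the world's x, y, z in rad. A call has 1 to 5 rows; each row shifts and turns the pose as measured when the row begins; what a row does not reach is not made up. A row lasts 1/12 s, in which the tool goes at most 41.7 mm and 7.16 degrees, less where a joint would pass 70% of its speed; a pose out of reach is approached as far as the arm can. A call is refused whole if a number of a shift passes 4.17 or a number of a turn 0.125, either way. A call with a gripper value outside its range is refused whole. "fingers" is the opening, from 0 (shut) to 1 (fully open), set as the call begins (left out, the last holds). The fingers move at their own pace and stop on an object; "newtons" is the grip in N (left out, the last holds). Time passes only in rows, so rows that do not move let the fingers close. It gives the time, the measured TCP pose, the force and the opening at its end, in the units of the state.
- sense(): the state, without advancing time (a new reading comes with each control period).
- read_camera(name): name is "side" or "top" or "wrist"; returns (picture, depth): 480x640x3 uint8, red, green, blue; 480x640 float32, m along the optical axis (not along the pixel's ray), 0 where there is no reading.
- camera_model(name): a dict with "camera_matrix" (3x3 intrinsics, pixels), "k1" (the pictures are not rectified: a ray, as slopes to the right and down, at radius r is drawn at 1 + k1 r^2 times it, then the intrinsics apply), "origin" and "orientation" of the camera in the world. Camera axes: x right, y down, z forward; pixel columns grow to the right and rows downward; lengths in m; the calibration is good to about 2 mm. A picture is of the moment at which its call begins: read the wrist's pose just before it. camera_model takes no time and is no camera call; for the wrist camera it gives the pose at the moment of the call.
- sign_off(): hands the job in, once; it reports no verdict.
Trained networks look in the newest picture that a camera, given by its name, has taken for a name from the list of things; names that differ only in an ending like _2 or _b are one class to them, and where a whole thing is asked for, a point or a joint stands for the part that bears it (a point fixed in the world has none). Each returns a list of dicts, best first, with "p" (0 to 1); they miss things now and then, are a little off and sometimes report something else, mostly with a low value. They report only what shows in the picture. A call takes as long as a camera call. They do not tell look-alikes from the thing itself.
- find_in(camera, name): "extent" ([left, top, right, bottom] in pixels, round what is visible of it).
The state is a dict: "clock": time; "joint_positions": joint angles; "joint_vel": joint speeds; "joint_torque": joint torques, N m; "position": TCP position; "tool_rot": TCP orientation; "contact_force": force on the tool from outside, world axes, zero at the start; "wrist_torque": the same for the moment, N m; "finger_gap": finger opening in m.
Only numpy, scipy, OpenCV 4.12 (cv2) and the standard library are available. Lean on these libraries where they do the work, as an engineer would, in place of code of your own. Each camera call takes 0.05 s, during which the arm holds its last target.

### The job

Open the label printer so that its roll can be changed. First unlock it: slide the lock tab on its top fully over to the left, as seen facing its front. Then push the loose printer back squarely against the steel rail on the counter and, with the rail bracing it, press the wide release bar on its front all the way in until the cover springs open; leave the printer standing against the rail with the cover up and the other goods undisturbed.

Things in the scene. Friction and masses are not known exactly. Their poses are not given: they have to be found in the camera images.
- printer: Loose grey plastic label printer, a box 130 mm deep (x) by 120 mm wide (y) by 75 mm high, about 0.55 kg in all, that slides freely on the counter. Origin: centre of its underside; z up; +x points from its front (with the black release bar) to its back; +y is to the left when facing its front. Front face at x = -65 mm, back face at x = +65 mm. The first 38 mm of the top, behind the front, is a fixed deck; the rest is the paler cover. Too large for most grippers to span.
- printer_back (a point): Centre line of the printer's flat back face, 20 mm above the underside (printer frame x = +65 mm).
- rail: Fixed steel angle screwed to the counter, 240 mm long (y), upright 45 mm high and 8 mm thick, with a 6 mm thick foot flange behind it. Origin: on the counter at the middle of its upright face; the face lies at its x = 0 and looks to -x, towards the robot; z up. The printer starts some 50 to 90 mm in front of the face, slightly turned, its back towards it.
- rail_face (a point): Middle of the rail's upright face, 20 mm above the counter; same axes as the rail (x points into the rail). The printer is fully back when printer_back lies in this face.
- lock_tab (a joint): Position of the lock tab in m: 0 to 0.006 at the start (locked), 0.026 fully over (unlocked). It slides along the printer's +y, with about 1 N of friction, and stays where it is left. While it is below about 0.018 a tongue inside stops the release bar after some 1.5 mm.
- tab_top (a point): Centre of the top of the lock tab: a black block 18 x 18 mm that stands 16 mm above the deck (top 92 mm above the counter), in a slot along y, 18 mm behind the printer's front face. It moves with the tab.
- release_bar (a joint): How far the release bar is pressed in, in m: 0 out, 0.010 fully in. Sprung: about 7 N to start it moving, 12 N fully in; it springs back out. The cover lets go at about 0.006. The counter's friction alone (3 to 5 N) does not hold the printer against this.
- bar_face (a point): Centre of the outer face of the release bar, a black bar 44 mm wide (y) and 28 mm high in the middle of the printer's front, that stands 16 mm out of the front face; the face looks along the printer's -x and its centre is 44 mm above the counter (bar from 30 to 58 mm).
- cover (a joint): Opening angle of the cover in rad: 0 shut, 1.2 fully up. Hinged along the back of the printer; once released a damped spring lifts it fully by itself in two to three seconds. It cannot be lifted while latched.
- cover_edge (a point): Middle of the cover's front edge (top face), 85 mm from its hinge.
- tin_tall: Bystander: round tea tin 78 mm across, 150 mm high; origin at the centre of its underside. Stands 175 to 205 mm to the left of the middle of the rail (seen from the robot), in front of it.
- tin_low: Bystander: round tea tin 94 mm across, 90 mm high; origin at the centre of its underside. Stands to the right of the printer.
- oil: Bystander: bottle 60 mm across, 220 mm high, on the left of the counter.
- tea_carton: Bystander: carton 65 x 120 x 75 mm, on the left of the counter.
- scoop: Bystander: spoon 180 mm long lying on the right of the counter.
There are look-alikes about, which are no part of the job. Several things look just like the printer: the one meant starts nearest to the robot's base.

How it is judged:
By the outcome, as a careful person would: the job done as asked, in the order asked, and still so for the second after the job is handed in, with the robot touching nothing.
It also fails if it takes over 53 s, if anything falls off the work surface, if the arm or the gripper's body presses on something with over 40 N, if the wrist force passes 120 N, or if a joint passes its speed limit or range.

## Working session

There is one attempt and no reset: what is moved stays moved. The work goes in short steps, Python scripts to look and compute and a tool call to move; the robot and the scene stay as the last step left them, time stands still between calls to the robot, and variables do not carry over. Pictures are saved under pics/ and viewed, and the job is handed in when it is done.

Besides the shell and the picture viewer there is one more tool, called after "Request:" by a JSON object that holds its "op" and its "data". servo_tool: Moves the arm, as the interface text tells. Its arguments: {"type":"object","properties":{"rows":{"type":"array","items":{"type":"array","items":{"type":"array","items":{"type":"number"}}}},"fingers":{"type":"number"},"newtons":{"type":"number"}},"required":["rows"]}

```bash
mkdir -p pics; cat > h.py <<'E'
from bench import *
import numpy as np, cv2
from scipy.spatial.transform import Rotation as R
def cm(n):
    m=camera_model(n); K=np.array(m["camera_matrix"]); o=np.array(m["origin"]); q=np.array(m["orientation"],float)
    Rm=q if q.shape==(3,3) else R.from_rotvec(q).as_matrix() if q.size==3 else R.from_quat(q).as_matrix()
    return K,m["k1"],o,Rm
def rays(n,uv,M=None):
    K,k1,o,Rm=M or cm(n)
    uv=np.asarray(uv,float).reshape(-1,2)
    d=np.stack([(uv[:,0]-K[0,2])/K[0,0],(uv[:,1]-K[1,2])/K[1,1]],1)
    s=d.copy()
    for _ in range(20): s=d/(1+k1*(s**2).sum(1,keepdims=True))
    return np.c_[s,np.ones(len(s))]
def w(n,uv,z,M=None):
    M=M or cm(n); r=rays(n,uv,M); return M[2]+(r*np.asarray(z).reshape(-1,1))@M[3].T
def wz(n,uv,h,M=None):
    M=M or cm(n); r=rays(n,uv,M)@M[3].T; return M[2]+r*((h-M[2][2])/r[:,2:3])
def cloud(n,dep,M=None):
    v,u=np.mgrid[0:480,0:640]; uv=np.c_[u.ravel(),v.ravel()]
    P=w(n,uv,dep.ravel(),M); P[dep.ravel()==0]=np.nan; return P.reshape(480,640,3)
def save(n,p): cv2.imwrite(n,p[:,:,::-1])
E
python3 - <<'E'
from h import *
s=sense(); print(s)
for n in("top","side"):
    m=camera_model(n);print(m)
    p,d=read_camera(n); save(f"pics/{n}0.png",p); np.save(f"{n}0.npy",d)
    for k in("printer","rail","lock_tab","bar_face","tin_tall"): print(n,k,[(np.round(x["extent"]).tolist(),round(x["p"],2)) for x in find_in(n,k)])
E
```

```text
{'clock': 0.0, 'joint_positions': array([ 1.23398204,  0.46844903, -0.01157586,  1.60365866,  0.00601845,
        1.07141251, -0.05631022]), 'joint_vel': array([-1.43243100e-03, -3.34168831e-05, -8.22710148e-04, -1.50143484e-03,
        1.18266755e-03,  2.20977472e-04,  8.00402019e-05]), 'joint_torque': array([ 5.20568956e-04, -5.32374859e+01,  2.18886364e-02, -2.51298451e+01,
        1.15537498e-02,  7.63834716e-03, -2.39811004e-05]), 'position': array([ 0.18797117, -0.62157348,  0.20847725]), 'tool_rot': array([-3.10594966e+00, -4.59455665e-01,  6.78922771e-04]), 'contact_force': array([-0.47074387,  0.53692484,  0.15170523]), 'wrist_torque': array([ 0.03803615, -0.02466304,  0.00014738]), 'finger_gap': 0.08565968100317771}
{'camera_matrix': array([[488.71486663,   0.        , 318.86985513],
       [  0.        , 488.71486663, 240.11693356],
       [  0.        ,   0.        ,   1.        ]]), 'k1': -0.07470285969953393, 'origin': array([ 0.32438629, -0.0180648 ,  1.10751717]), 'orientation': array([-2.126234  ,  2.09585497, -0.18825198])}
top printer [([394.0, 137.0, 481.0, 221.0]
[... 319 characters left out ...]
0.58)]
{'camera_matrix': array([[470.10081163,   0.        , 320.31165463],
       [  0.        , 470.10081163, 241.48185575],
       [  0.        ,   0.        ,   1.        ]]), 'k1': -0.0007931937523855459, 'origin': array([0.0214455 , 0.9049847 , 0.70946976]), 'orientation': array([-0.65158088,  2.45994242, -1.39564479])}
side printer [([264.0, 235.0, 328.0, 293.0], 0.88), ([296.0, 187.0, 344.0, 229.0], 0.75), ([133.0, 256.0, 180.0, 358.0], 0.75)]
side rail [([233.0, 228.0, 282.0, 274.0], 0.97)]
side lock_tab [([310.0, 241.0, 321.0, 252.0], 0.64), ([329.0, 186.0, 336.0, 190.0], 0.49)]
side bar_face [([314.0, 255.0, 327.0, 273.0], 0.7)]
side tin_tall [([191.0, 238.0, 236.0, 309.0], 0.65)]
```

View pics/top0.png

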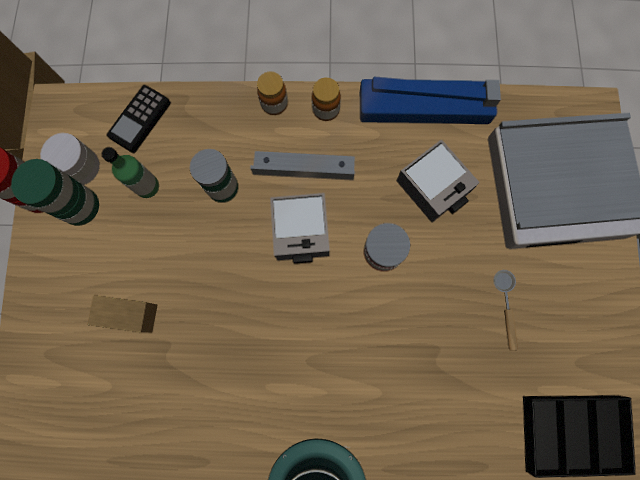

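View pics/side0.png

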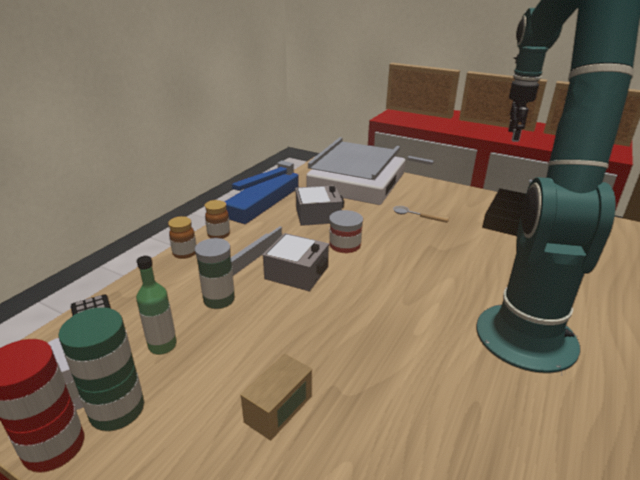

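```bash
python3 - <<'E'
from h import *
p=cv2.imread("pics/top0.png"); cv2.imwrite("pics/topcrop.png",cv2.resize(p[130:280,170:370],None,fx=4,fy=4,interpolation=cv2.INTER_CUBIC))
d=np.load("top0.npy"); P=cloud("top",d)
import sys
# samples
for n,(u,v) in dict(pr1=(300,215),pr2=(430,170),rail=(300,160),tin=(213,170),cn=(600,400)).items(): print(n,P[v,u].round(3))
Z=P[...,2]
m=(Z>0.06)&(Z<0.09); m[:, :240]=0; m[:,365:]=0; m[:185]=0;m[280:]=0
Q=P[m]; print(m.sum()); 
(c,s,a)=cv2.minAreaRect(Q[:,:2].astype(np.float32)); print(c,s,a, np.median(Q[:,2]))
print(cv2.boxPoints((c,s,a)))
E
```

```text
pr1 [0.583 0.043 0.079]
pr2 [ 0.69  -0.243  0.076]
rail [0.737 0.051 0.002]
tin [0.659 0.222 0.151]
cn [ 0.195 -0.599  0.053]
3246
(0.5569581985473633, 0.045359689742326736) (0.14650164544582367, 0.1203019842505455) 5.648778438568115 0.07556740286249741
[[ 0.47814244  0.0980085 ]
 [ 0.48998374 -0.02170929]
 [ 0.63577396 -0.00728912]
 [ 0.62393266  0.11242867]]
```

View pics/topcrop.png

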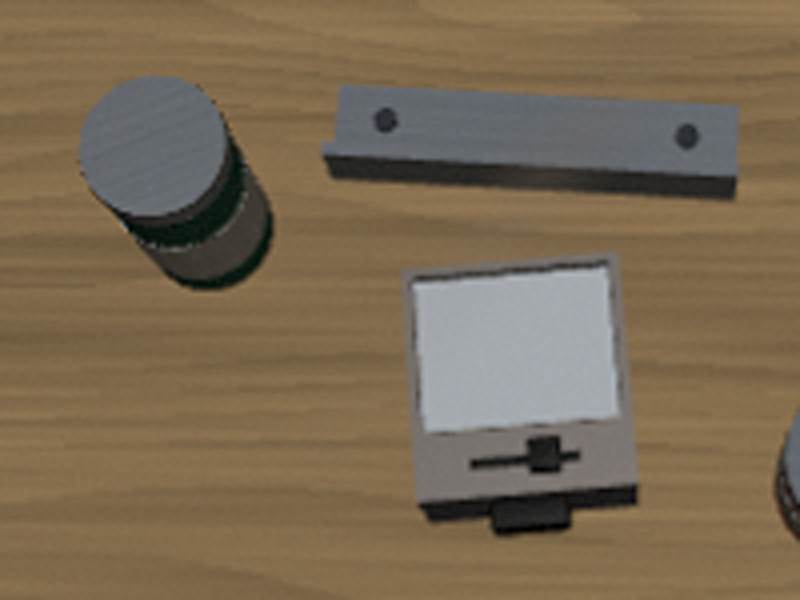

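```bash
python3 - <<'E'
from h import *
p=cv2.imread("pics/top0.png"); 
cv2.imwrite("pics/railcrop.png",cv2.resize(p[140:190,240:370],None,fx=6,fy=6,interpolation=cv2.INTER_CUBIC))
cv2.imwrite("pics/prcrop.png",cv2.resize(p[190:270,262:337],None,fx=7,fy=7,interpolation=cv2.INTER_CUBIC))
d=np.load("top0.npy"); P=cloud("top",d)
np.set_printoptions(linewidth=200,precision=3,suppress=True)
for c in (265,300,335): print(c); print(P[150:182:1,c][:,[0,2]].T*1000)
print("col 300, 190-270"); print((P[190:270:2,300][:,[0,2]].T*1000).round())
# white cover
rgb=p.astype(int); hsv=cv2.cvtColor(p,cv2.COLOR_BGR2HSV)
m=np.zeros((480,640),np.uint8); m[190:245,265:335]=((rgb[190:245,265:335].min(2)>170))*255
cs,_=cv2.findContours(m,0,1); c=max(cs,key=cv2.contourArea); r=cv2.minAreaRect(c); print(r); b=cv2.boxPoints(r); print(b); print(wz("top",b,0.0755))
E
```

```text
265
[[763.381 759.564 754.942 752.963 750.509 748.436 745.897 740.793 738.832 736.307 732.718 732.945 729.525 727.919 726.478 723.431 706.514 704.454 699.811 699.139 699.288 698.451 699.823 698.334
  698.985 697.339 696.901 694.553 691.49  689.661 686.262 684.476]
 [ -1.18    2.002   7.285   5.844   5.618   4.408   4.408  11.169   9.691   9.708  12.585   5.206   7.646   5.167   2.207   3.663  43.753  42.741  49.005  44.087  36.768  32.192  21.173  18.351
    9.22    6.757   0.678   0.236   1.95   -0.046   2.727   0.59 ]]
300
[[763.211 761.604 759.409 755.501 750.325 747.093 744.717 744.781 741.013 737.897 737.207 733.057 731.493 729.798 726.215 724.388 720.349 719.077 702.05  700.492 697.05  695.822 695.555 694.158
  696.076 695.648 693.319 694.574 692.926 690.339 688.381 684.689]
 [  0.84   -1.564  -2.491   0.974   7.762   9.591   9.209   2.414   5.679   7.255   2.363   6.74    4.165   1.925   4.842   2.955   7.198   3.764  44.633  42.22   45.152  41.775  35.588  32.609
   19.898  13.937  13.539   2.442  -0.07    0.23   -1.374   2.326]]
335
[[764.471 762.863 758.411 756.681 754.047 
[... 392 characters left out ...]
.587  43.812  46.497
   37.648  29.456  23.077  15.473   8.739  -0.332   0.631  -1.266]]
col 300, 190-270
[[663. 658. 654. 625. 622. 617. 614. 608. 604. 599. 595. 591. 585. 581. 577. 572. 567. 563. 559.  nan 550. 545. 541. 536. 533. 528. 523. 520. 514. 511. 506. 502. 499. 496. 492. 487. 483. 487. 482.
  478.]
 [  0.  -0.  -1.  79.  76.  78.  73.  75.  76.  77.  75.  73.  77.  75.  74.  75.  77.  77.  76.  nan  76.  76.  77.  78.  71.  74.  78.  72.  79.  70.  76.  76.  64.  56.  55.  61.  55.  -1.  -0.
    0.]]
((322.0, 217.0), (0.0, 0.0), 0.0)
[[322. 217.]
 [322. 217.]
 [322. 217.]
 [322. 217.]]
[[ 0.58  -0.004  0.075]
 [ 0.58  -0.004  0.075]
 [ 0.58  -0.004  0.075]
 [ 0.58  -0.004  0.075]]
```

```bash
python3 - <<'E'
from h import *
np.set_printoptions(precision=4,suppress=True)
f=lambda L:(np.array(L)+.5)/4-.5+[170,130]
pr=wz("top",f([(405,271),(616,257),(636,487),(418,502)]),0.075); print(pr)
c=pr.mean(0); print("c",c,"yaw",np.degrees(np.arctan2(*( (pr[0]-pr[3]+pr[1]-pr[2])[[1,0]]))),np.degrees(np.arctan2(*((pr[3]-pr[2]+pr[0]-pr[1])[[1,0]]))) -90)
print("len",np.linalg.norm(pr[0]-pr[3]),np.linalg.norm(pr[0]-pr[1]))
print("tab",wz("top",f([(544,455)]),0.09), "bar",wz("top",f([(492,505),(570,503),(530,515)]),0.058))
rt=wz("top",f([(325,157),(737,178)]),.045); rb=wz("top",f([(330,178),(735,199)]),0.0)
for r in(rt,rb): print(r, np.degrees(np.arctan2(*((r[0]-r[1])[[1,0]])))-90, np.linalg.norm(r[0]-r[1]), r.mean(0))
d=np.load("top0.npy"); P=cloud("top",d); Z=P[...,2]
m=(Z>.03)&(Z<.055)&(P[...,0]>.685)&(P[...,0]<.715)&(abs(P[...,1]-.05)<.125)
a=np.polyfit(P[m][:,1],P[m][:,0],1);print("rail fit",a,m.sum())
# tins
for b in ((.66,.22),(.52,-.15)):
    m=(abs(P[...,0]-b[0])<.08)&(abs(P[...,1]-b[1])<.08)&(Z>.08)
    q=P[m]; q=q[q[:,2]>np.median(q[:,2])-.01]; print("tin",cv2.minEnclosingCircle(q[:,:2].astype(np.float32)),np.median(q[:,2]))
# side check: tab top, via two-view triangulation
K,k1,o,Rm=cm("side")
def proj(n,X):
    K,k1,o,Rm=cm(n); x=(np.asarray(X)-o)@Rm; s=x[:,:2]/x[:,2:]; s=s*(1+k1*(s**2).sum(1,keepdims=True)); return s@K[:2,:2].T+K[:2,2]
print("side proj of printer top corners",proj("side",pr))
E
```

```text
[[ 0.6227  0.1086  0.075 ]
 [ 0.632  -0.0073  0.075 ]
 [ 0.504  -0.0198  0.075 ]
 [ 0.4943  0.097   0.075 ]]
c [0.5632 0.0446 0.075 ] yaw 5.361042030522637 4.656883638515396
len 0.12898200369930282 0.11619719218083745
tab [[0.518  0.0292 0.09  ]] bar [[0.496  0.0585 0.058 ]
 [0.4976 0.016  0.058 ]
 [0.4907 0.0376 0.058 ]]
[[ 0.6989  0.1608  0.045 ]
 [ 0.6885 -0.0752  0.045 ]] -2.5088447179922753 0.23625155914206925 [0.6937 0.0428 0.045 ]
[[ 0.7016  0.1648  0.    ]
 [ 0.6909 -0.0765  0.    ]] -2.538562101624393 0.24147897798393342 [0.6962 0.0441 0.    ]
rail fit [0.0481 0.695 ] 566
tin ((0.6679862141609192, 0.23452574014663696), 0.04031423106789589) 0.14992113587283695
tin ((0.5185098052024841, -0.14450986683368683), 0.04758508503437042) 0.08970543193434755
side proj of printer top corners [[263.2199 254.4207]
 [285.39   233.4393]
 [329.4843 243.8822]
 [309.9754 266.7624]]
```

```bash
python3 - <<'E'
from h import *
s=sense(); K,k,o,Rm=cm("wrist"); T=R.from_rotvec(s["tool_rot"]).as_matrix()
print(T.round(3)); print("cam in tool",(T.T@(o-s["position"])).round(3)); print((T.T@Rm).round(3),K.round(0))
E
```

```text
[[ 0.957  0.29  -0.   ]
 [ 0.29  -0.957 -0.   ]
 [-0.     0.    -1.   ]]
cam in tool [ 0.077  0.002 -0.164]
[[-0.002 -0.953 -0.304]
 [ 1.    -0.002 -0.   ]
 [-0.    -0.304  0.953]] [[334.   0. 319.]
 [  0. 334. 242.]
 [  0.   0.   1.]]
```

Request:
{"op": "servo_tool", "data": {"rows": [[[1.9,3.6,0.3,0,0,-0.07],[1.9,3.6,0.3,0,0,-0.07],[1.9,3.6,0,0,0,-0.06],[1.9,3.6,0,0,0,0],[1.9,3.6,0,0,0,0]]], "fingers": 0, "newtons": 40}}

```text
clock: 1.02
position: [0.2768, -0.4443, 0.2141]
tool_rot: [3.136, 0.103, -0.006]
contact_force: [1.6, 0.4, 0.1]
finger_gap: 0.0253
```

Request:
{"op": "servo_tool", "data": {"rows": [[[2.0,3.6,0,0,0,0],[2.0,3.6,0,0,0,0],[2.0,3.6,0,0,0,0],[2.0,3.6,0,0,0,0],[2.0,3.6,0,0,0,0]]]}}

```text
clock: 1.43
position: [0.3766, -0.261, 0.2159]
tool_rot: [3.132, 0.1, -0.002]
contact_force: [0.2, -0.6, -0.6]
finger_gap: 0.0003
```

Request:
{"op": "servo_tool", "data": {"rows": [[[2.0,3.6,0,0,0,0],[2.0,3.6,0,0,0,0],[2.0,3.6,0,0,0,0],[2.0,3.6,0,0,0,0],[2.0,3.6,0,0,0,0]]]}}

```text
clock: 1.85
position: [0.4767, -0.0782, 0.2185]
tool_rot: [3.128, 0.098, 0.006]
contact_force: [-0.1, -1.1, 0.9]
finger_gap: 0.0001
```

Request:
{"op": "servo_tool", "data": {"rows": [[[2.4,3.2,-2,0,0,0],[1.5,2.0,-2,0,0,0],[0,0,0,0,0,0]]]}}

```text
clock: 2.1
position: [0.5193, -0.0175, 0.182]
tool_rot: [3.131, 0.116, 0.021]
contact_force: [0.0, -0.1, 0.6]
finger_gap: 0.0
```

```bash
python3 - <<'E'
from h import *
M=cm("wrist"); p,d=read_camera("wrist"); save("pics/w1.png",p); np.save("w1.npy",d)
s=sense(); print(s["position"],s["tool_rot"],s["finger_gap"],s["contact_force"],s["clock"])
import pickle; pickle.dump(M,open("w1.pkl","wb"))
for k in("lock_tab","bar_face","printer"): print(k,[(np.round(x["extent"]).tolist(),round(x["p"],2)) for x in find_in("wrist",k)])
E
```

```text
[ 0.51889143 -0.01941868  0.18322391] [3.12966272 0.11374124 0.02188231] -6.457788786340155e-05 [0.11664363 0.51232253 0.60619935] 2.15
lock_tab [([245.0, 219.0, 272.0, 245.0], 0.86), ([230.0, 248.0, 280.0, 259.0], 0.46)]
bar_face [([230.0, 251.0, 279.0, 260.0], 0.65), ([249.0, 219.0, 271.0, 245.0], 0.24)]
printer [([501.0, 3.0, 640.0, 172.0], 0.79), ([156.0, 84.0, 321.0, 259.0], 0.76)]
```

View pics/w1.png

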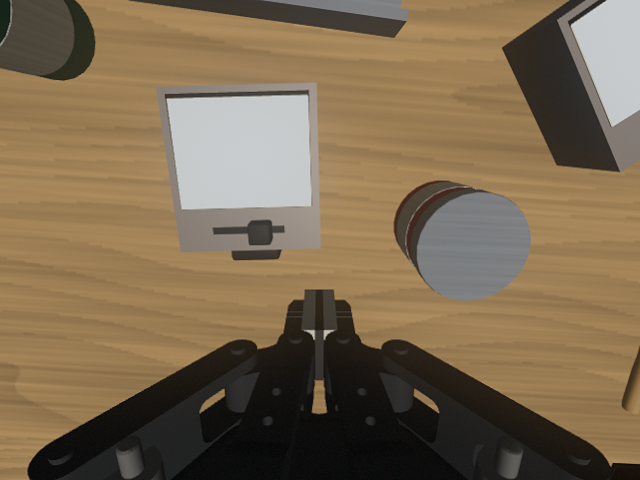

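```bash
python3 - <<'E'
from h import *
import pickle; np.set_printoptions(precision=4,suppress=True)
M=pickle.load(open("w1.pkl","rb")); d=np.load("w1.npy"); P=cloud("wrist",d,M)
p=cv2.imread("pics/w1.png"); cv2.imwrite("pics/w1c.png",cv2.resize(p[200:320,180:370],None,fx=4,fy=4,interpolation=cv2.INTER_CUBIC))
print("tab depth pts",P[224,250:272:3]); print("wz",wz("wrist",[(248,225),(271,225),(259.5,220)],.091,M))
pr=wz("wrist",[(157,88),(317,84),(320,247),(181,251)],.075,M); print(pr,pr.mean(0))
print("slot",wz("wrist",[(213,231),(285,229)],.075,M))
print("finger",P[292:300:3,300:342:4].reshape(-1,3))
E
```

```text
tab depth pts [[0.5278 0.0348 0.0911]
 [0.5281 0.0323 0.0919]
 [0.5279 0.0303 0.0902]
 [0.5282 0.0278 0.091 ]
 [0.5286 0.0253 0.0918]
 [0.5286 0.0231 0.091 ]
 [0.5284 0.0209 0.0898]
 [0.5254 0.02   0.0775]]
wz [[0.5268 0.0364 0.091 ]
 [0.5281 0.0184 0.091 ]
 [0.5315 0.0275 0.091 ]]
[[ 0.6231  0.1081  0.075 ]
 [ 0.6344 -0.0105  0.075 ]
 [ 0.5075 -0.022   0.075 ]
 [ 0.4957  0.0963  0.075 ]] [0.5652 0.043  0.075 ]
slot [[0.5154 0.0687 0.075 ]
 [0.5213 0.0085 0.075 ]]
finger [[ 0.4279 -0.0059 -0.0012]
 [ 0.5294 -0.0116  0.211 ]
 [ 0.5292 -0.0134  0.2104]
 [ 0.5297 -0.0152  0.2112]
 [ 0.5295 -0.017   0.2103]
 [ 0.53   -0.0187  0.2112]
 [ 0.5301 -0.0205  0.2112]
 [ 0.5294 -0.0224  0.2095]
 [ 0.5294 -0.0242  0.2093]
 [ 0.4309 -0.0469 -0.0006]
 [ 0.4315 -0.0513  0.    ]
 [ 0.4246 -0.0062 -0.0003]
 [ 0.5288 -0.0117  0.2128]
 [ 0.5289 -0.0135  0.2128]
 [ 0.5295 -0.0152  0.2137]
 [ 0.5299 -0.0169  0.2143]
 [ 0.5292 -0.0187  0.2125]
 [ 0.53   -0.0204  0.2139]
 [ 0.5301 -0.0222  0.2139]
 [ 0.53   -0.0239  0.2136]
 [ 0.4266 -0.0473 -0.0019]
 [ 0.4274 -0.0518 -0.0008]
 [ 0.4203 -0.0063 -0.0012]
 [ 0.5289 -0.0118  0.2158]
 [ 0.5296 -0.0135  0.217 ]
 [ 0.5297 -0.0152  0.217 ]
 [ 0.5296 -0.0169  0.2167]
 [ 0.5297 -0.0187  0.2165]
 [ 0.5298 -0.0204  0.2165]
 [ 0.5302 -0.022   0.2172]
 [ 0.5301 -0.0238  0.2166]
 [ 0.4236 -0.0475 -0.0003]
 [ 0.4235 -0.0521 -0.0011]]
```

View pics/w1c.png

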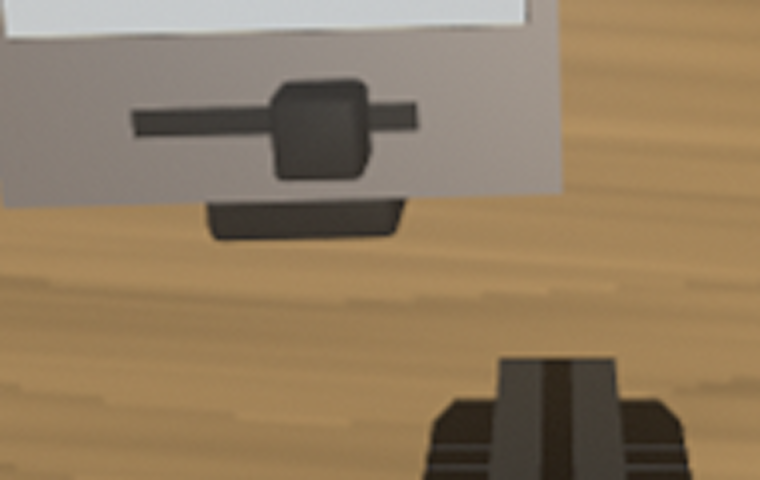

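```bash
python3 - <<'E'
from h import *
np.set_printoptions(precision=4,suppress=True)
s=sense();X=s["position"]; print(X,s["tool_rot"])
p,d=read_camera("side"); save("pics/s1.png",p)
def proj(n,X):
    K,k1,o,Rm=cm(n); x=(np.asarray(X)-o)@Rm; s=x[:,:2]/x[:,2:]; s=s*(1+k1*(s**2).sum(1,keepdims=True)); return s@K[:2,:2].T+K[:2,2]
q=proj("side",[X,X+[0,0,.026]]);print(q)
u,v=q[0].astype(int)
q2=p.copy()
for a in q: cv2.circle(q2,tuple(int(t) for t in a.round()),1,(255,0,0),-1)
cv2.imwrite("pics/s1c.png",cv2.resize(q2[v-70:v+50,u-70:u+70,::-1],None,fx=5,fy=5,interpolation=cv2.INTER_CUBIC))
P=cloud("side",d); 
for r in range(v-20,v+12,2): print(r,P[r,u])
E
```

```text
[ 0.5184 -0.0244  0.1848] [3.127  0.1021 0.0244]
[[326.277  203.9474]
 [326.4723 194.4871]]
183 [0.5029 0.0079 0.2575]
185 [ 0.5132 -0.0114  0.2425]
187 [ 0.5142 -0.0134  0.2363]
189 [ 0.5122 -0.01    0.2328]
191 [ 0.5139 -0.0134  0.2257]
193 [ 0.5126 -0.0111  0.2216]
195 [ 0.5138 -0.0136  0.215 ]
197 [ 0.6437 -0.2561  0.0776]
199 [ 0.6393 -0.2482  0.0751]
201 [ 0.6324 -0.2355  0.0754]
203 [ 0.6278 -0.2272  0.0733]
205 [ 0.63   -0.2316  0.0641]
207 [ 0.6288 -0.2297  0.0584]
209 [ 0.6277 -0.2278  0.0527]
211 [ 0.6273 -0.2273  0.0461]
213 [ 0.6283 -0.2295  0.0379]
```

View pics/s1c.png

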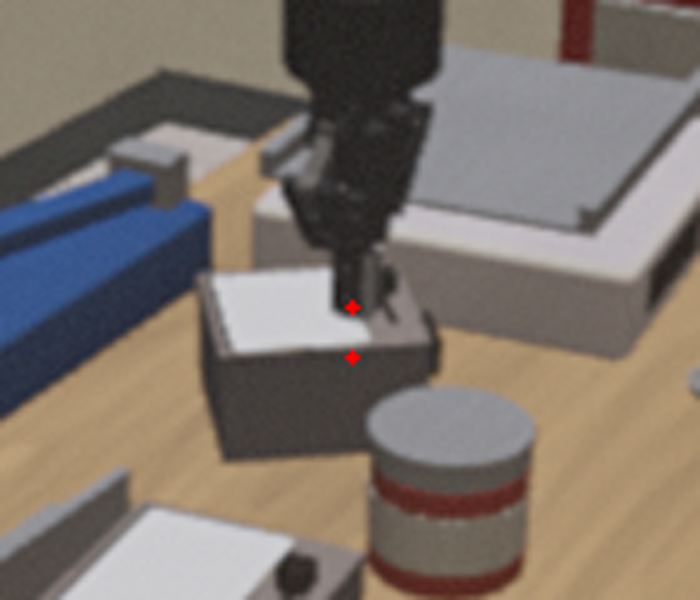

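Request:
{"op": "servo_tool", "data": {"rows": [[[0.1,0.8,-4.0,0,0.015,0.02],[0,0.7,-4.0,0,0,0],[0,0,-3.0,0,0,0],[0,0,-1,0,0,0],[0,0,0,0,0,0]]]}}

```text
clock: 2.77
position: [0.5227, -0.0193, 0.0685]
tool_rot: [3.121, 0.109, 0.024]
contact_force: [0.6, 0.2, -0.1]
finger_gap: 0.0003
```

```bash
python3 - <<'E'
from h import *
s=sense(); print(s["position"],s["tool_rot"],s["contact_force"],s["joint_vel"].round(3))
M=cm("wrist"); p,d=read_camera("wrist"); save("pics/w2.png",p[150:330,190:400].repeat(3,0).repeat(3,1))
print(sense()["position"])
P=cloud("wrist",d,M)
for r in range(280,300,2): print(r,P[r,320].round(4))
E
```

```text
[ 0.52266653 -0.01926662  0.06845801] [3.12070449 0.10927566 0.0241216 ] [ 0.6022378   0.18623141 -0.07943258] [ 0.021 -0.009  0.013  0.005  0.001  0.016  0.006]
[ 0.52310832 -0.01956273  0.06938446]
280 [ 0.4961 -0.025  -0.0025]
282 [ 0.4953 -0.0251 -0.0007]
284 [ 0.4935 -0.0252 -0.0009]
286 [ 0.4917 -0.0253 -0.0013]
288 [ 0.4909 -0.0253  0.0007]
290 [ 0.5324 -0.0203  0.0936]
292 [ 0.5331 -0.0202  0.0972]
294 [ 0.533  -0.0202  0.099 ]
296 [ 0.5328 -0.0202  0.1007]
298 [ 0.5325 -0.0202  0.102 ]
```

View pics/w2.png

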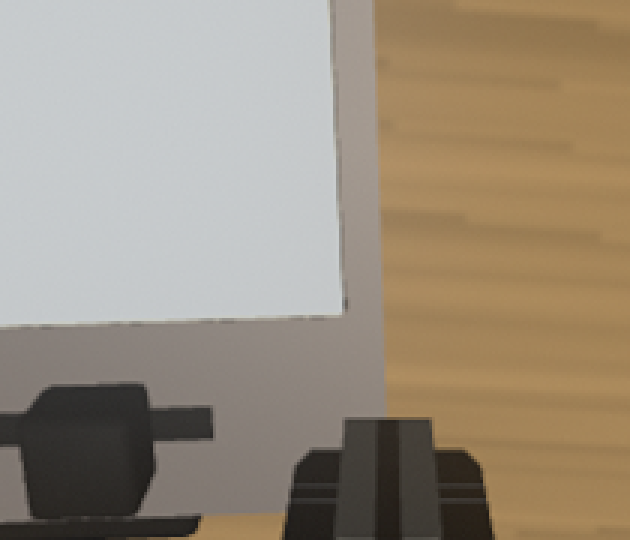

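Request:
{"op": "servo_tool", "data": {"rows": [[[-0.3,0.4,-0.6,0,0.015,0.02],[-0.1,0.4,-0.6,0,0,0.02],[0,0.2,0,0,0,0],[0,0,0,0,0,0]]]}}

```text
clock: 3.15
position: [0.5228, -0.0107, 0.0623]
tool_rot: [3.117, 0.172, 0.016]
contact_force: [0.6, -0.5, 0.2]
finger_gap: -0.0
```

Request:
{"op": "servo_tool", "data": {"rows": [[[-0.3,0.6,-0.5,0,0.01,0],[-0.2,0.6,-0.3,0,0,0],[0,0.2,0,0,0,0]]]}}

```text
clock: 3.4
position: [0.5189, 0.0043, 0.0556]
tool_rot: [3.117, 0.171, 0.005]
contact_force: [0.7, 0.5, -0.2]
finger_gap: -0.0
```

```bash
python3 - <<'E'
from h import *
M=cm("wrist"); p,d=read_camera("wrist"); save("pics/w3.png",p[150:330,190:400].repeat(3,0).repeat(3,1))
s=sense(); print(s["position"],s["tool_rot"],s["contact_force"])
P=cloud("wrist",d,M)
for r in range(288,296,2): print(r,P[r,320].round(4))
E
```

```text
[0.51918279 0.00459871 0.05582484] [3.11701468 0.17167909 0.00543733] [-1.15493731  1.08532581  0.36427372]
288 [0.5267 0.0032 0.0737]
290 [0.5292 0.0037 0.0812]
292 [0.5299 0.0038 0.0847]
294 [0.5301 0.0039 0.0872]
```

View pics/w3.png

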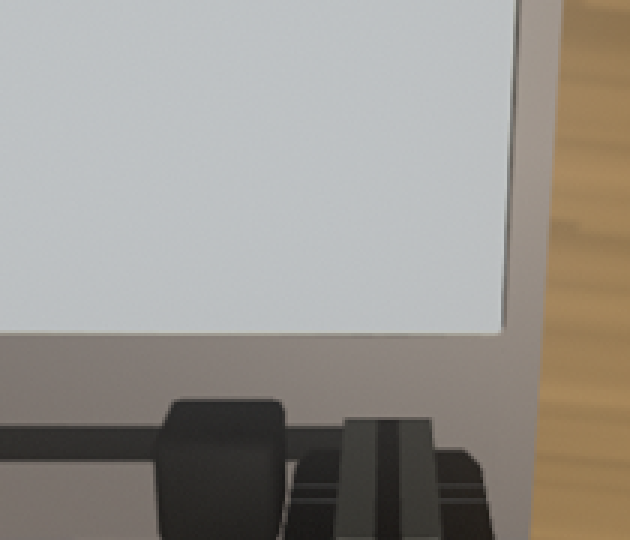

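Request:
{"op": "servo_tool", "data": {"rows": [[[-0.05,0.6,0,0,0,0],[-0.05,0.6,0,0,0,0],[-0.05,0.6,0,0,0,0],[-0.05,0.5,0,0,0,0]]]}}

```text
clock: 3.78
position: [0.5169, 0.0278, 0.0559]
tool_rot: [3.115, 0.169, 0.004]
contact_force: [0.6, -0.8, -0.1]
finger_gap: -0.0002
```

```bash
cat > wr.py <<'E'
from h import *
import sys
n=sys.argv[1]; a=[int(x) for x in sys.argv[2:6]] if len(sys.argv)>2 else [0,480,0,640]
k=3 if len(sys.argv)>2 else 1
p,d=read_camera("wrist"); save(f"pics/{n}.png",p[a[0]:a[1],a[2]:a[3]].repeat(k,0).repeat(k,1))
s=sense(); print(s["clock"],s["position"].round(4),s["tool_rot"].round(3),s["contact_force"].round(2))
E
python3 wr.py w4 150 330 190 400
```

```text
3.8333 [0.5168 0.0292 0.0559] [3.116 0.172 0.005] [ 0.24  0.73 -0.63]
```

View pics/w4.png

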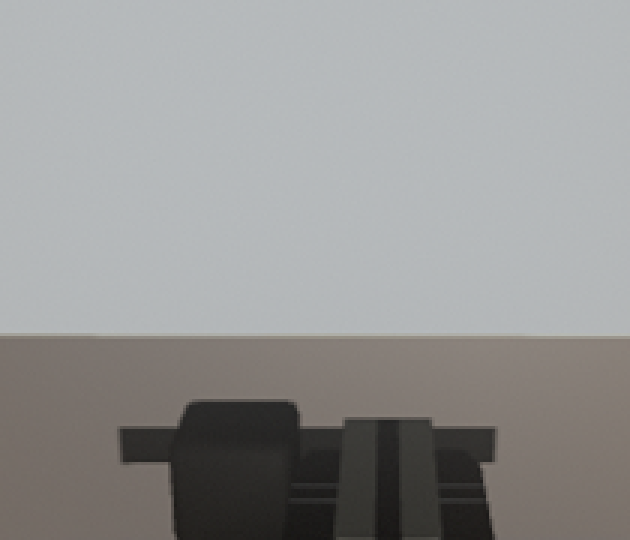

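Request:
{"op": "servo_tool", "data": {"rows": [[[-0.03,0.4,0,0,0,0],[-0.03,0.3,0,0,0,0],[0,0,0,0,0,0]]]}}

```text
clock: 4.08
position: [0.5156, 0.0357, 0.0559]
tool_rot: [3.114, 0.172, 0.002]
contact_force: [0.2, -1.2, -0.5]
finger_gap: -0.0001
```

```bash
python3 wr.py w5 150 330 190 400
```

```text
4.1333 [0.5157 0.0357 0.0559] [3.114e+00 1.710e-01 3.000e-03] [-0.45 -1.39  0.23]
```

View pics/w5.png

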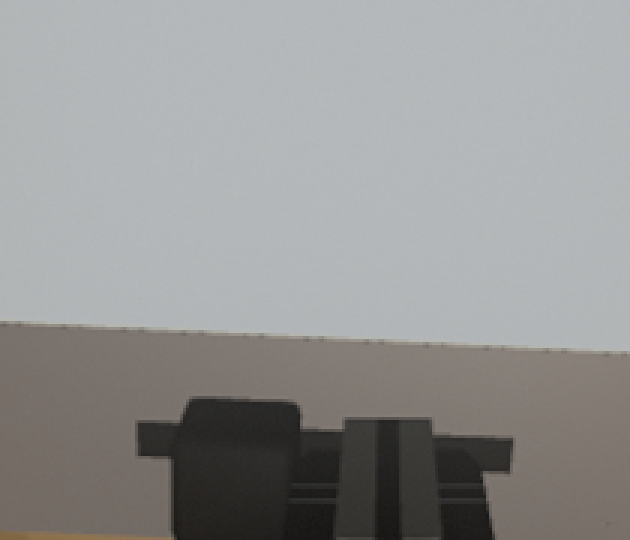

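Request:
{"op": "servo_tool", "data": {"rows": [[[0,-0.8,0,0,0,0],[0,-0.6,2,0,0,0],[-2,0,4,0,0,0],[-3,0,2.5,0,0,0],[-3,0,2.5,0,0,0]]]}}

```text
clock: 4.55
position: [0.4361, 0.0217, 0.1618]
tool_rot: [3.12, 0.171, -0.007]
contact_force: [-0.1, -0.4, 1.5]
finger_gap: 0.0001
```

Request:
{"op": "servo_tool", "data": {"rows": [[[-1,0,0,0,0,-0.08],[0,0.2,0,0,0,-0.06],[0,0,0,0,0,0],[0,0,0,0,0,0]]], "fingers": 1}}

```text
clock: 4.88
position: [0.4242, 0.0225, 0.168]
tool_rot: [3.123, -0.057, 0.009]
contact_force: [-0.7, 0.4, -0.4]
finger_gap: 0.0481
```

```bash
python3 - <<'E'
from h import *
np.set_printoptions(precision=4,suppress=True)
import pickle
p,d=read_camera("top"); save("pics/t6c.png",p[130:280,170:370].repeat(4,0).repeat(4,1)); save("pics/t6.png",p);np.save("t6.npy",d)
M=cm("wrist");p,d=read_camera("wrist"); save("pics/w6.png",p); np.save("w6.npy",d); pickle.dump(M,open("w6.pkl","wb"))
s=sense(); print(s["clock"],s["position"],s["tool_rot"],s["finger_gap"])
E
```

```text
4.9833 [0.4244 0.0227 0.1676] [ 3.1234 -0.0569  0.0072] 0.06308808750571848
```

View pics/w6.png

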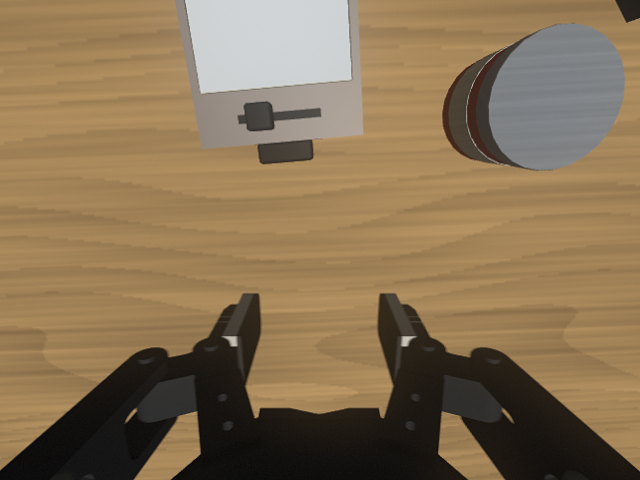

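View pics/t6c.png

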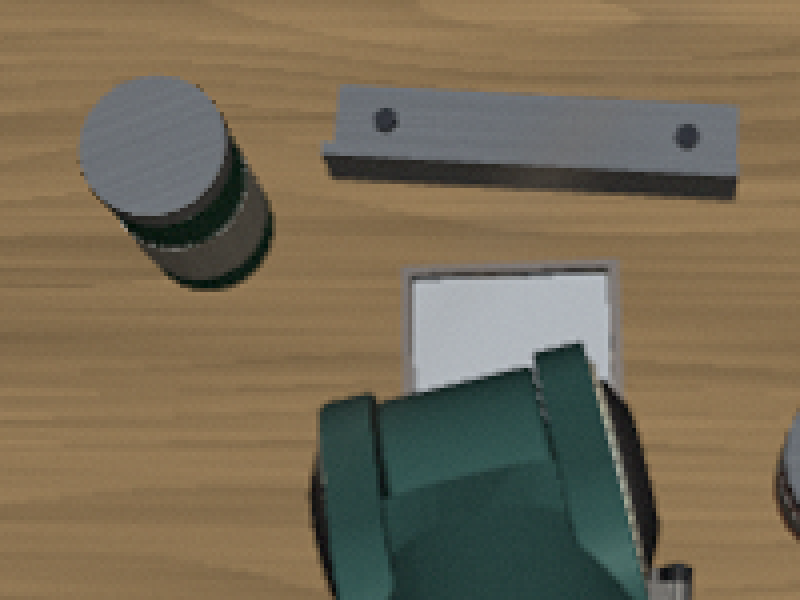

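```bash
python3 - <<'E'
from h import *
import pickle; np.set_printoptions(precision=4,suppress=True)
M=pickle.load(open("w6.pkl","rb")); d=np.load("w6.npy"); P=cloud("wrist",d,M)
fr=wz("wrist",[(202,148),(363,134)],.075,M); print("front",fr,"w",np.linalg.norm(fr[0]-fr[1]))
y=fr[0]-fr[1]; yaw=np.arctan2(-y[0],y[1]); print("yaw",np.degrees(yaw)); fc=fr.mean(0)
c=fc[:2]+.065*np.array([np.cos(yaw),np.sin(yaw)]); print("centre",c)
t=wz("wrist",[(244,104),(272,102)],.092,M); print("tab",t); u=t.mean(0)[:2]-fc[:2]
print("tab y'",u@[-np.sin(yaw),np.cos(yaw)])
sl=wz("wrist",[(238,120),(321,112)],.075,M)[:,:2]-fc[:2]; print("slot",sl@[-np.sin(yaw),np.cos(yaw)],sl@[np.cos(yaw),np.sin(yaw)])
b=wz("wrist",[(259,151),(313,147)],.058,M); print("bar back-edge",b)
for c0 in (250,388):
  for r in (295,300): print(P[r,c0])
E
```

```text
front [[ 0.4968  0.1027  0.075 ]
 [ 0.5021 -0.0162  0.075 ]] w 0.1190705448614538
yaw 2.5420042711758555
centre [0.5644 0.0461]
tab [[0.5241 0.0656 0.092 ]
 [0.5246 0.0469 0.092 ]]
tab y' 0.011845551714231736
slot [ 0.0302 -0.03  ] [0.0171 0.0176]
bar back-edge [[0.4925 0.0637 0.058 ]
 [0.4939 0.0209 0.058 ]]
[0.4363 0.0511 0.199 ]
[0.4363 0.0503 0.2038]
[ 0.4341 -0.0092  0.2002]
[ 0.434  -0.0083  0.2046]
```

```bash
python3 - <<'E'
from h import *
import pickle; np.set_printoptions(precision=4,suppress=True)
M=pickle.load(open("w6.pkl","rb")); d=np.load("w6.npy"); P=cloud("wrist",d,M)
T=R.from_rotvec([3.1234,-.0569,.0072]).as_matrix(); X=np.array([.4244,.0227,.1676])
for r,c in ((412,320),(420,320),(440,300),(470,320),(360,200),(350,150),(330,250),(296,250),(296,242),(300,230),(310,215),(400,215),(420,440),(430,50)): print(r,c,((P[r,c]-X)@T)*1000)
s=sense(); print(s["finger_gap"])
p,d=read_camera("side"); 
def proj(n,X):
    K,k1,o,Rm=cm(n); x=(np.asarray(X)-o)@Rm; s=x[:,:2]/x[:,2:]; s=s*(1+k1*(s**2).sum(1,keepdims=True)); return s@K[:2,:2].T+K[:2,2]
q=proj("side",[s["position"]+[0,0,h] for h in(0,.039,.073,.1)]); print(q)
for a in q: p[int(round(a[1])),int(round(a[0]))]=(255,0,0)
u,v=q[0].astype(int); save("pics/s7.png",p[v-90:v+50,u-80:u+60].repeat(4,0).repeat(4,1))
E
```

```text
412 320 [-250.3022    2.8573  167.6275]
420 320 [ 11.3111   2.1208 -99.71  ]
440 300 [  10.9524   -2.485  -105.0216]
470 320 [  12.0259    2.0756 -113.1023]
360 200 [ 12.0352 -34.5682 -77.6901]
350 150 [ 13.3465 -51.2537 -74.5025]
330 250 [  1.8072 -26.3127 -44.9897]
296 250 [ 11.0023 -28.1187 -32.7558]
296 242 [ 11.3834 -31.4124 -33.5001]
300 230 [-94.3823 -95.9423 166.1877]
310 215 [-106.3262 -113.399   165.5237]
400 215 [ 17.1403 -23.0373 -99.4509]
420 440 [  16.76     28.9735 -105.1061]
430 50 [  11.516   -61.5529 -102.8812]
0.06308808750571848
[[351.5227 227.285 ]
 [352.3017 212.5861]
 [353.0047 199.3211]
 [353.5795 188.4737]]
```

View pics/s7.png

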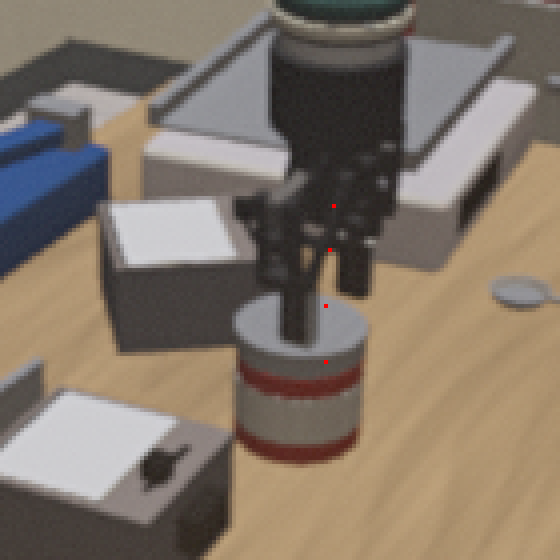

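Request:
{"op": "servo_tool", "data": {"rows": [[[0.5,0.6,-3.5,0,0,0],[0.5,0.6,-4,0,0,0],[0.5,0.6,-4,0,0,0],[0,0.3,-2.5,0,0,0],[0,0,0,0,0,0]]], "fingers": 1}}

```text
clock: 5.45
position: [0.4446, 0.0443, 0.023]
tool_rot: [3.125, -0.055, 0.019]
contact_force: [0.1, 0.1, 0.3]
finger_gap: 0.0854
```

Request:
{"op": "servo_tool", "data": {"rows": [[[0,0,-0.8,0,0.012,-0.01],[0,0,-0.5,0,0,0],[0,0,0,0,0,0]]]}}

```text
clock: 5.7
position: [0.4439, 0.0448, 0.0083]
tool_rot: [3.125, -0.066, -0.008]
contact_force: [0.3, -0.4, -0.2]
finger_gap: 0.0854
```

```bash
python3 - <<'E'
from h import *
np.set_printoptions(precision=4,suppress=True)
M=cm("wrist");p,d=read_camera("wrist"); save("pics/w8.png",p); P=cloud("wrist",d,M)
s=sense(); X=s["position"];print(s["clock"],X,s["tool_rot"],s["finger_gap"])
T=R.from_rotvec(s["tool_rot"]).as_matrix()
m=((P[...,2]>.02)&(P[...,0]<.48)&(P[...,2]<.2)); Q=(P[m]-X)@T; print("tip z(tool)",np.sort(Q[:,2])[-30::5]);print("lowest",P[m][:,2].min())
p,d=read_camera("side"); save("pics/s8.png",p[190:330,230:430].repeat(4,0).repeat(4,1))
E
```

```text
5.75 [0.4443 0.0448 0.0089] [ 3.1254 -0.0664 -0.0069] 0.08561239388765146
tip z(tool) [-0.0344 -0.0343 -0.0342 -0.0341 -0.0338 -0.0336]
lowest 0.04153336510746061
```

View pics/w8.png

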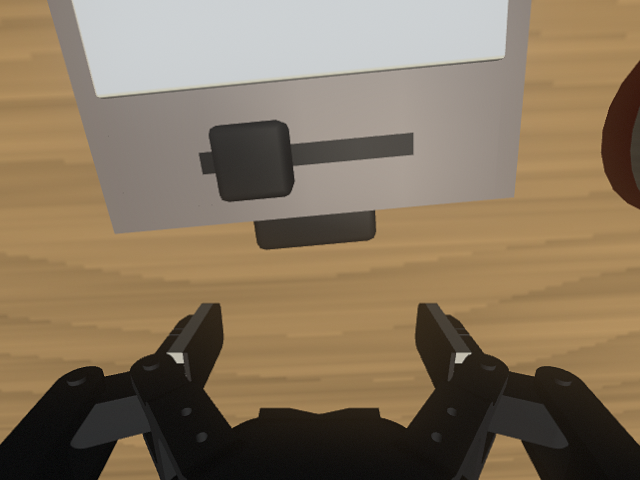

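View pics/s8.png

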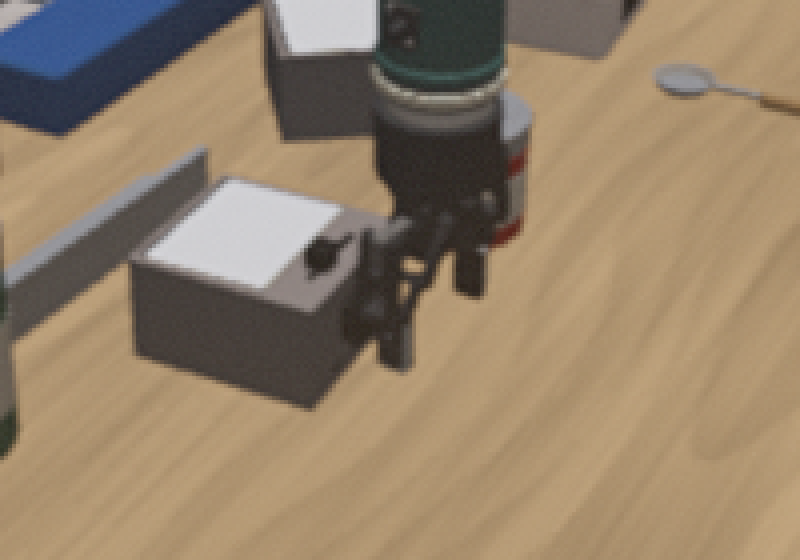

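Request:
{"op": "servo_tool", "data": {"rows": [[[1.2,-0.05,0,0,0,0],[1.2,-0.05,0,0,0,0],[1.0,-0.05,0,0,0,0],[0.8,-0.04,0,0,0,0],[0.8,-0.04,0,0,0,0]]]}}

```text
clock: 6.22
position: [0.4969, 0.0421, 0.0135]
tool_rot: [3.125, -0.064, -0.001]
contact_force: [-2.7, 0.9, -1.4]
finger_gap: 0.0851
```

Request:
{"op": "servo_tool", "data": {"rows": [[[0.8,-0.04,0,0,0,0],[0.8,-0.04,0,0,0,0],[0.8,-0.04,0,0,0,0],[0.8,-0.04,0,0,0,0],[0.8,-0.04,0,0,0,0]]]}}

```text
clock: 6.63
position: [0.5275, 0.0398, 0.0129]
tool_rot: [3.119, -0.062, -0.041]
contact_force: [-11.9, 0.9, 10.9]
finger_gap: 0.0857
```

```bash
python3 wr.py w9
```

```text
6.6833 [0.5297 0.0397 0.013 ] [ 3.12  -0.063 -0.036] [-0.77  0.4  -1.7 ]
```

View pics/w9.png

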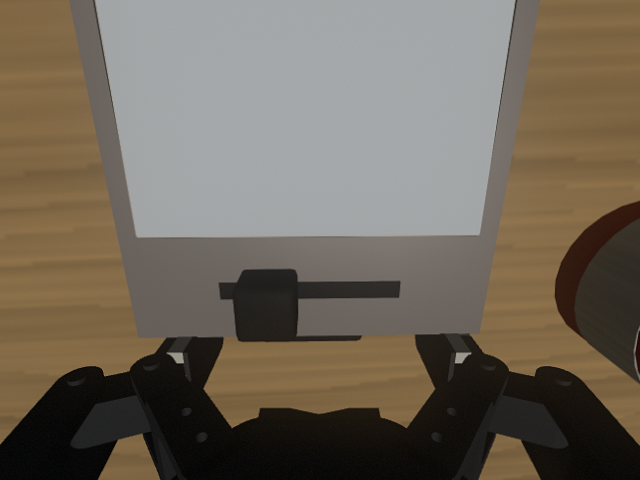

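```bash
python3 - <<'E'
from h import *
p,d=read_camera("side"); save("pics/s9.png",p[200:320,220:390].repeat(4,0).repeat(4,1))
s=sense(); print(s["clock"],s["position"],s["contact_force"],s["wrist_torque"])
E
```

```text
6.7333 [0.53008821 0.03972767 0.01283852] [-3.03336986  0.73188229  2.15233269] [0.07602422 0.5935948  0.02659773]
```

View pics/s9.png

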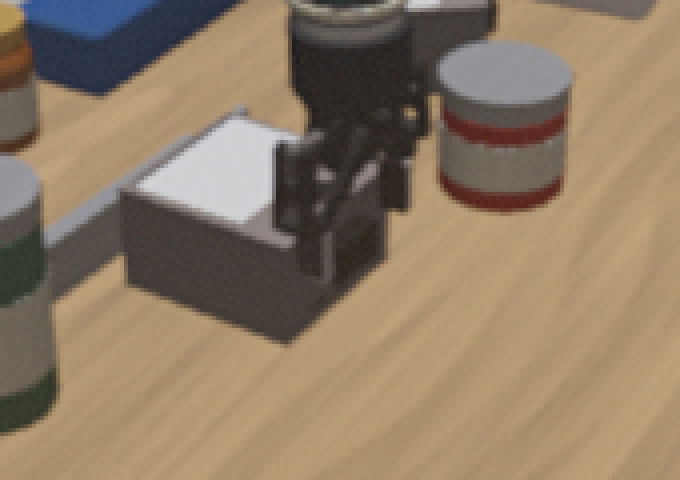

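Request:
{"op": "servo_tool", "data": {"rows": [[[0.6,-0.03,0,0,-0.01,0],[0.6,-0.03,0,0,0,0],[0.6,-0.03,0,0,0,0]]]}}

```text
clock: 6.98
position: [0.5397, 0.0387, 0.0122]
tool_rot: [3.117, -0.062, -0.045]
contact_force: [-9.9, -0.0, 9.2]
finger_gap: 0.0855
```

Request:
{"op": "servo_tool", "data": {"rows": [[[0.5,-0.02,0,0,-0.01,0],[0.4,-0.02,0,0,0,0],[0.3,0,0,0,0,0]]]}}

```text
clock: 7.23
position: [0.5448, 0.0381, 0.0119]
tool_rot: [3.113, -0.061, -0.053]
contact_force: [-11.1, 0.6, 8.7]
finger_gap: 0.0853
```

```bash
python3 - <<'E'
from h import *
p,d=read_camera("side"); save("pics/s10.png",p[200:320,220:390].repeat(4,0).repeat(4,1))
p,d=read_camera("top"); save("pics/t10.png",p[130:280,220:370].repeat(4,0).repeat(4,1)); np.save("t10.npy",d); save("pics/t10f.png",p)
s=sense(); print(s["clock"],s["position"],s["tool_rot"],s["contact_force"])
E
```

```text
7.3333 [0.5447688  0.03812334 0.01188029] [ 3.11346253 -0.06128934 -0.05278708] [-9.36306314  0.15364864  7.64778343]
```

View pics/s10.png

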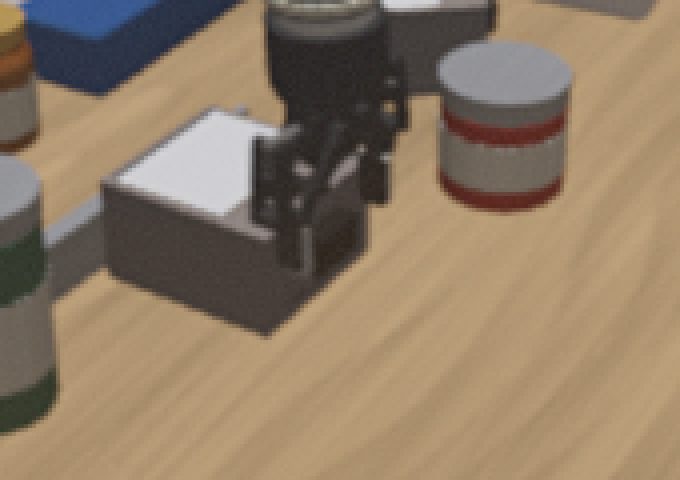

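View pics/t10.png

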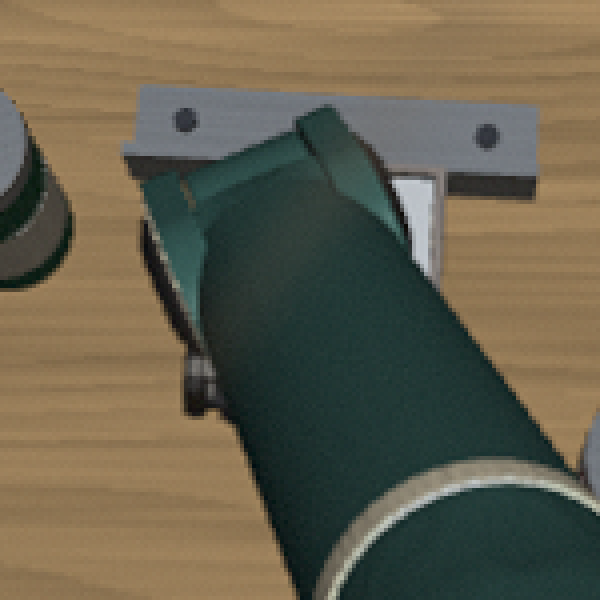

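Request:
{"op": "servo_tool", "data": {"rows": [[[0.3,0,0.4,0,-0.03,0],[0.4,0,0.2,0,-0.02,0],[0.4,0,0,0,-0.01,0],[0.4,0,0,0,-0.01,0]]]}}

```text
clock: 7.67
position: [0.5557, 0.0373, 0.0159]
tool_rot: [3.113, -0.064, 0.045]
contact_force: [-11.7, 2.2, 0.5]
finger_gap: 0.0852
```

```bash
python3 - <<'E'
from h import *
p,d=read_camera("side"); save("pics/s11.png",p[200:320,220:390].repeat(4,0).repeat(4,1))
p,d=read_camera("wrist"); save("pics/w11.png",p)
s=sense(); print(s["clock"],s["position"],s["tool_rot"],s["contact_force"])
E
```

```text
7.7667 [0.55559939 0.03738556 0.01580706] [ 3.11309632 -0.06404345  0.04432046] [-7.89630174  0.49902515  1.23169227]
```

View pics/s11.png

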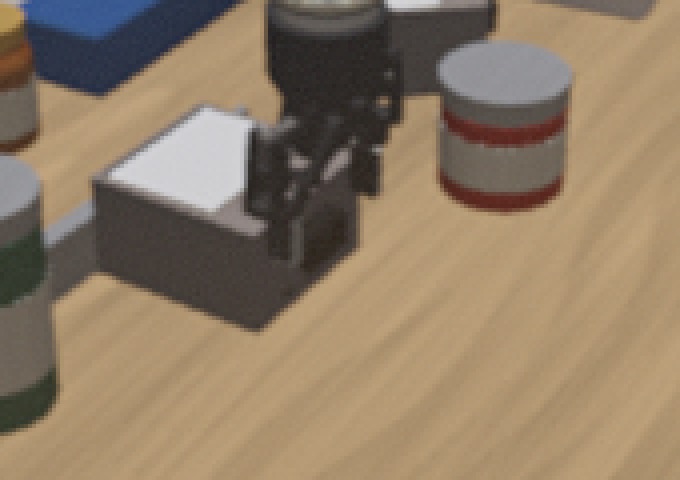

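View pics/w11.png

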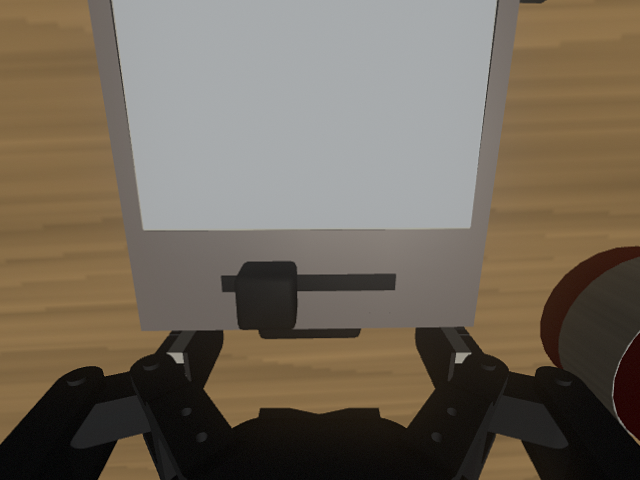

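Request:
{"op": "servo_tool", "data": {"rows": [[[0.4,0,0,0,0.02,0],[0.5,0,0,0,0,0],[0.6,0,0,0,0,0]]]}}

```text
clock: 8.02
position: [0.5529, 0.0367, 0.0141]
tool_rot: [3.104, -0.065, -0.045]
contact_force: [-24.1, 0.6, 19.2]
finger_gap: 0.0853
```

Request:
{"op": "servo_tool", "data": {"rows": [[[0.7,0,0,0,0,0],[0.7,0,0,0,0,0],[0.7,0,0,0,0,0]]]}}

```text
clock: 8.27
position: [0.55, 0.0363, 0.0134]
tool_rot: [3.091, -0.063, -0.122]
contact_force: [-26.0, -0.5, 22.9]
finger_gap: 0.085
```

Request:
{"op": "servo_tool", "data": {"rows": [[[-1.0,0,0,0,0,0],[-2.5,0,0,0,-0.06,0],[-3.5,0,1,0,-0.02,0],[-3.5,0.2,3,0,0,0],[-3,0.2,3,0,0,0]]]}}

```text
clock: 8.68
position: [0.4235, 0.0402, 0.0789]
tool_rot: [3.099, -0.072, 0.018]
contact_force: [0.0, 0.5, 1.2]
finger_gap: 0.0854
```

Request:
{"op": "servo_tool", "data": {"rows": [[[-3.0,0,3,0,0,0],[-2,0,2,0,0,0],[0,0,0,0,0,0]]], "fingers": 0}}

```text
clock: 8.93
position: [0.3743, 0.041, 0.134]
tool_rot: [3.099, -0.069, 0.037]
contact_force: [0.1, 0.1, -0.0]
finger_gap: 0.0513
```

```bash
python3 - <<'E'
from h import *
import pickle
s=sense(); print(s["clock"],s["position"],s["tool_rot"],s["contact_force"],s["finger_gap"])
p,d=read_camera("top"); save("pics/t12.png",p[130:280,220:370].repeat(4,0).repeat(4,1)); np.save("t12.npy",d)
M=cm("wrist");p,d=read_camera("wrist"); save("pics/w12.png",p); np.save("w12.npy",d); pickle.dump(M,open("w12.pkl","wb"))
E
```

```text
8.9333 [0.37428555 0.04097624 0.1340016 ] [ 3.09860592 -0.06930126  0.03688975] [ 0.1005768   0.06189001 -0.04205567] 0.05132324381623565
```

View pics/t12.png

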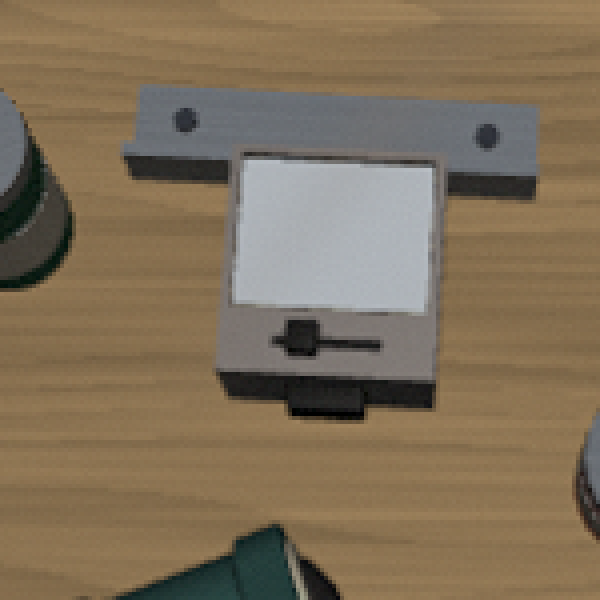

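View pics/w12.png

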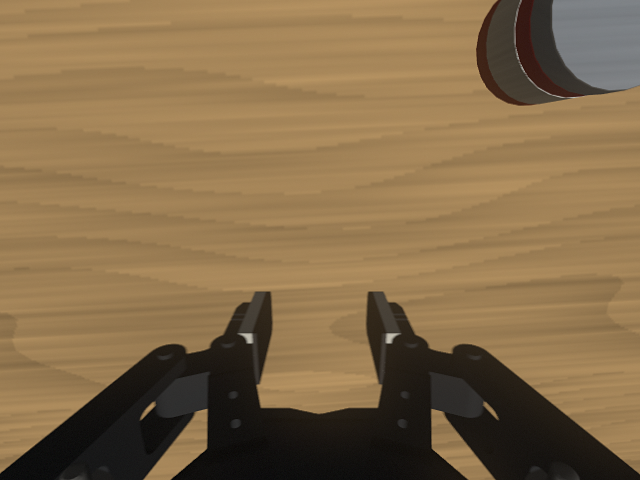

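```bash
python3 - <<'E'
from h import *
np.set_printoptions(precision=4,suppress=True)
f=lambda L:(np.array(L)+.5)/4-.5+[220,130]
pr=wz("top",f([(236,149),(446,159),(436,380),(218,370)]),0.075); print(pr,pr.mean(0))
print("yaw",np.degrees(np.arctan2(*((pr[0]-pr[3]+pr[1]-pr[2])[[1,0]]))),np.degrees(np.arctan2(*((pr[3]-pr[2]+pr[0]-pr[1])[[1,0]])))-90)
y=pr[:2].mean(0)[1]; print("back",pr[:2].mean(0),"rail there",0.6962+(y-.0441)*.0443, .695+.0481*y)
print("tab",wz("top",f([(287,318),(319,318),(303,337)]),.092)); print("bar",wz("top",f([(289,388),(364,392),(326,416)]),.058))
p=cv2.imread("pics/t12.png"); 
E
```

```text
[[ 0.6935  0.0938  0.075 ]
 [ 0.6887 -0.0231  0.075 ]
 [ 0.5628 -0.0191  0.075 ]
 [ 0.5669  0.0995  0.075 ]] [0.628  0.0378 0.075 ]
yaw -2.197988834494395 -2.157313756002594
back [0.6911 0.0354 0.075 ] rail there 0.6958127737608294 0.6967007679660472
tab [[0.5921 0.0614 0.092 ]
 [0.5923 0.0442 0.092 ]
 [0.5817 0.0525 0.092 ]]
bar [[0.5612 0.0618 0.058 ]
 [0.5595 0.0205 0.058 ]
 [0.5457 0.0411 0.058 ]]
```

Request:
{"op": "servo_tool", "data": {"rows": [[[2.5,0.02,-3,0.04,0.02,0],[2.5,0.02,-3,0,0,0],[2.5,0.02,-3,0,0,0],[2.5,0.02,-2.5,0,0,0],[2,0,-1,0,0,0]]], "fingers": 0}}

```text
clock: 9.45
position: [0.511, 0.0401, 0.0032]
tool_rot: [3.139, -0.076, 0.035]
contact_force: [0.3, 0.0, 0.2]
finger_gap: 0.0
```

Request:
{"op": "servo_tool", "data": {"rows": [[[0.3,0.1,0.5,0,0.02,0.005],[0.3,0.1,0.3,0,0,0],[0,0,0,0,0,0]]]}}

```text
clock: 9.7
position: [0.5228, 0.0417, 0.0019]
tool_rot: [3.14, -0.072, -0.004]
contact_force: [0.5, 0.7, 0.5]
finger_gap: -0.0004
```

```bash
python3 - <<'E'
from h import *
np.set_printoptions(precision=4,suppress=True)
M=cm("wrist");p,d=read_camera("wrist"); save("pics/w13.png",p); P=cloud("wrist",d,M)
print(P[284:300:3,320])
p,d=read_camera("side"); save("pics/s13.png",p[200:320,220:390].repeat(4,0).repeat(4,1))
s=sense(); print(s["clock"],s["position"],s["tool_rot"],s["contact_force"])
E
```

```text
[[ 0.5235  0.0393  0.0001]
 [ 0.5216  0.0394 -0.0002]
 [ 0.5338  0.0389  0.0286]
 [ 0.5337  0.0389  0.0314]
 [ 0.5336  0.039   0.0342]
 [ 0.5341  0.0389  0.0378]]
9.8 [0.5212 0.0414 0.0025] [ 3.1397 -0.0715 -0.0051] [-0.2208 -0.032   1.7888]
```

View pics/w13.png

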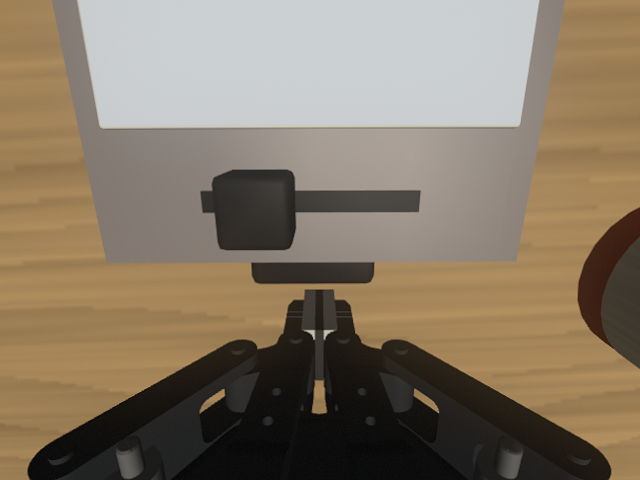

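View pics/s13.png

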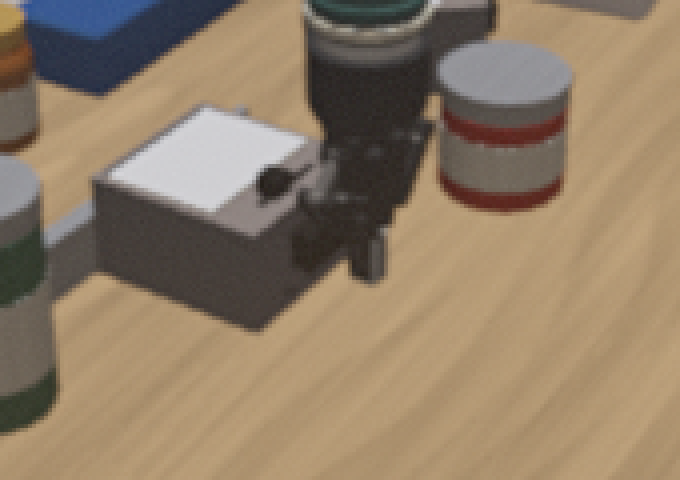

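Request:
{"op": "servo_tool", "data": {"rows": [[[0.4,0,0.5,0,0,0],[0.5,0,0.4,0,0,0],[0.5,-0.02,0,0,0,0],[0.4,-0.02,0,0,0,0]]]}}

```text
clock: 10.13
position: [0.5388, 0.0408, 0.0135]
tool_rot: [3.139, -0.07, -0.004]
contact_force: [-5.4, 1.5, -0.5]
finger_gap: 0.0002
```

Request:
{"op": "servo_tool", "data": {"rows": [[[0.4,-0.02,0,0,-0.01,0],[0.4,-0.02,0,0,-0.01,0],[0.4,-0.02,0,0,-0.01,0]]]}}

```text
clock: 10.38
position: [0.5421, 0.0406, 0.013]
tool_rot: [3.137, -0.07, 0.017]
contact_force: [-8.8, 1.2, 7.8]
finger_gap: 0.0005
```

Request:
{"op": "servo_tool", "data": {"rows": [[[0.6,-0.02,0,0,0,0],[0.6,-0.02,0,0,0,0],[0.7,-0.02,0,0,0,0]]]}}

```text
clock: 10.63
position: [0.5482, 0.0401, 0.0126]
tool_rot: [3.131, -0.067, -0.021]
contact_force: [-21.8, -0.4, 17.7]
finger_gap: 0.0
```

Request:
{"op": "servo_tool", "data": {"rows": [[[0.8,-0.02,0,0,-0.01,0],[0.8,-0.02,0,0,-0.01,0],[0.8,-0.02,0,0,-0.01,0]]]}}

```text
clock: 10.88
position: [0.5473, 0.0397, 0.0114]
tool_rot: [3.121, -0.064, -0.051]
contact_force: [-20.8, 0.0, 19.1]
finger_gap: -0.0002
```

```bash
python3 - <<'E'
from h import *
p,d=read_camera("side"); save("pics/s14.png",p[180:320,220:390].repeat(4,0).repeat(4,1))
s=sense(); print(s["clock"],s["position"],s["tool_rot"],s["contact_force"])
E
```

```text
10.9333 [0.54726667 0.03969303 0.01126866] [ 3.12119468 -0.06365096 -0.05212076] [-21.19363321   0.29564734  18.41826814]
```

View pics/s14.png

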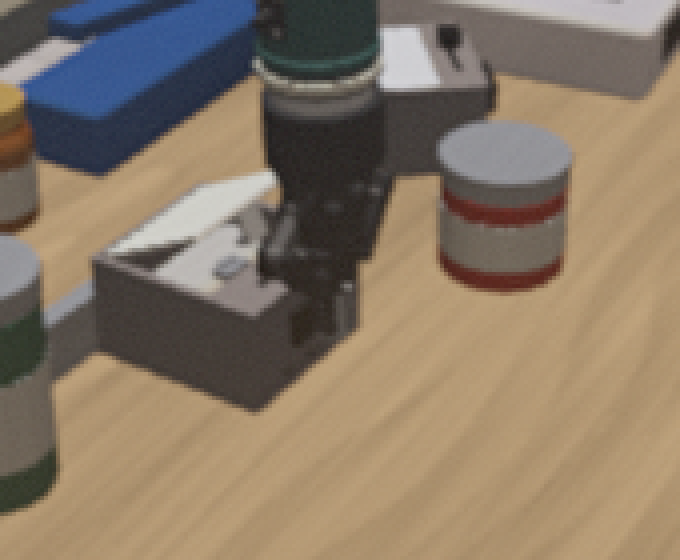

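Side view: the cover (crop ~(190,210)) is rising and the bar is at its stop. Backing off.

Request:
{"op": "servo_tool", "data": {"rows": [[[-0.8,0,0.1,0,-0.02,0],[-2,0,0,0,-0.02,0],[-3.5,0,0,0,0,0],[-3.5,0,2,0,0,0],[-3,0,3,0,0,0]]]}}

```text
clock: 11.35
position: [0.4136, 0.0405, 0.0585]
tool_rot: [3.123, -0.065, -0.003]
contact_force: [0.6, -0.2, 1.4]
finger_gap: 0.0
```

Request:
{"op": "servo_tool", "data": {"rows": [[[-3,0,3,0,0,0],[-2,0,2,0,0,0],[0,0,0,0,0,0],[0,0,0,0,0,0],[0,0,0,0,0,0]]]}}

```text
clock: 11.77
position: [0.3611, 0.0396, 0.1127]
tool_rot: [3.119, -0.062, 0.011]
contact_force: [-0.9, 0.6, 0.6]
finger_gap: -0.0
```

Request:
{"op": "servo_tool", "data": {"rows": [[[0,0,0,0,0,0],[0,0,0,0,0,0],[0,0,0,0,0,0],[0,0,0,0,0,0],[0,0,0,0,0,0]]]}}

```text
clock: 12.18
position: [0.3635, 0.0401, 0.1105]
tool_rot: [3.121, -0.063, 0.006]
contact_force: [-0.4, 0.9, -0.9]
finger_gap: 0.0002
```

Request:
{"op": "servo_tool", "data": {"rows": [[[0,0,0,0,0,0],[0,0,0,0,0,0],[0,0,0,0,0,0],[0,0,0,0,0,0],[0,0,0,0,0,0]]]}}

```text
clock: 12.6
position: [0.3632, 0.0403, 0.1095]
tool_rot: [3.121, -0.063, 0.002]
contact_force: [-0.7, -0.2, 0.0]
finger_gap: -0.0001
```

Request:
{"op": "servo_tool", "data": {"rows": [[[0,0,0,0,0,0],[0,0,0,0,0,0],[0,0,0,0,0,0],[0,0,0,0,0,0],[0,0,0,0,0,0]]]}}

```text
clock: 13.02
position: [0.3633, 0.0403, 0.1097]
tool_rot: [3.121, -0.062, 0.003]
contact_force: [-0.1, 1.0, -0.3]
finger_gap: 0.0001
```

Request:
{"op": "servo_tool", "data": {"rows": [[[0,0,0,0,0,0],[0,0,0,0,0,0],[0,0,0,0,0,0],[0,0,0,0,0,0],[0,0,0,0,0,0]]]}}

```text
clock: 13.43
position: [0.3633, 0.0403, 0.1098]
tool_rot: [3.121, -0.063, 0.004]
contact_force: [0.8, 0.7, -0.2]
finger_gap: 0.0002
```

```bash
python3 - <<'E'
from h import *
p,d=read_camera("side"); save("pics/s15.png",p)
p,d=read_camera("top"); save("pics/t15.png",p[130:280,170:370].repeat(4,0).repeat(4,1)); np.save("t15.npy",d)
s=sense(); print(s["clock"],s["position"],s["contact_force"])
E
```

```text
13.5333 [0.36334423 0.04025101 0.10975116] [ 0.37004818 -0.36620627  0.02735498]
```

View pics/s15.png

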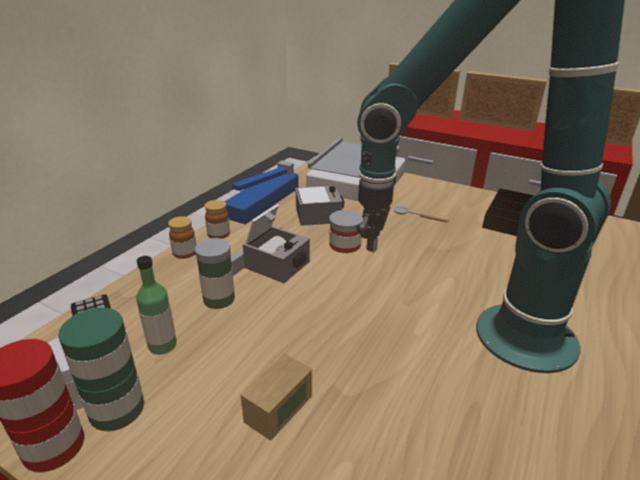

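View pics/t15.png

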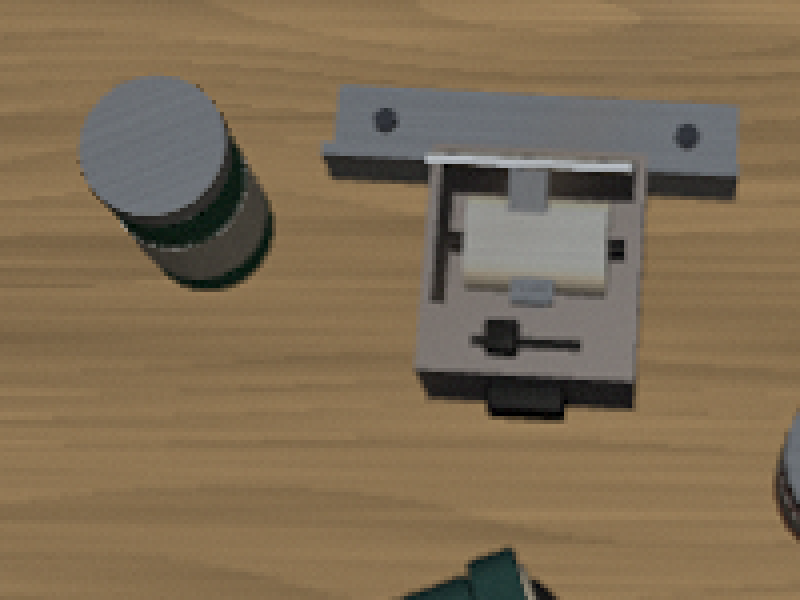

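```bash
python3 - <<'E'
from h import *
np.set_printoptions(precision=4,suppress=True)
p,d=read_camera("side"); save("pics/s16.png",p[190:300,220:340].repeat(5,0).repeat(5,1)); P=cloud("side",d)
q=P.reshape(-1,3); m=(q[:,0]>.62)&(q[:,0]<.72)&(q[:,1]>-.02)&(q[:,1]<.09)&(q[:,2]>.1)&(q[:,2]<.2); print("cover top z",np.percentile(q[m][:,2],[50,95,99]),q[m][q[m][:,2]>np.percentile(q[m][:,2],90)].mean(0))
q=cloud("top",np.load("t15.npy")).reshape(-1,3)
for b in ((.668,.2345),(.5185,-.1445)):
    m=(abs(q[:,0]-b[0])<.07)&(abs(q[:,1]-b[1])<.07)&(q[:,2]>.08); t=q[m]; t=t[t[:,2]>np.median(t[:,2])-.01]; print("tin",cv2.minEnclosingCircle(t[:,:2].astype(np.float32))[0])
E
```

```text
cover top z [0.1373 0.1529 0.1542] [0.6597 0.0397 0.153 ]
tin (0.6677653789520264, 0.2346738874912262)
tin (0.5181169509887695, -0.1443275809288025)
```

View pics/s16.png

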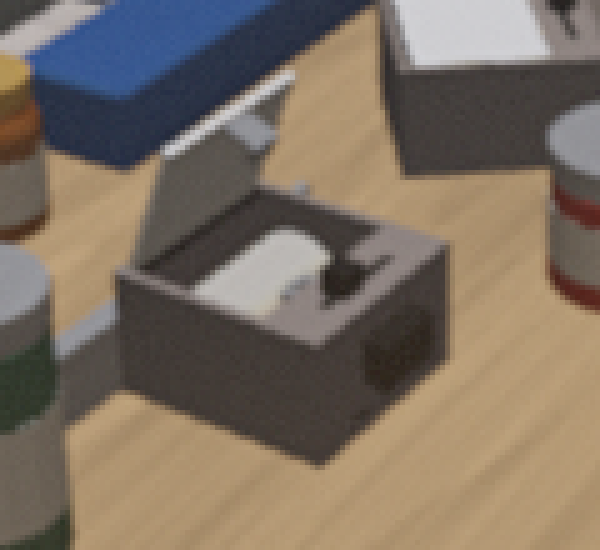

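The cover edge is 153–154 mm high, which matches fully up. The printer stands against the rail, the tins have not moved, and the arm is clear.

```bash
python3 -c "
from bench import *
print(sign_off(), sense()['clock'])"
```

```text
the job is handed in; nothing more can be done
the job is handed in; nothing more can be done
```

The printer is unlocked, back against the rail and open. I handed the job in at about 13.6 s on the robot's clock, well under the 53 s limit.

**What I did**
- **Unlocking:** I slid the lock tab left with closed fingers until it reached its end stop, which then began to turn the printer slightly.
- **Pushing back:** With the open fingers either side of the bar, I pushed on the front face until it stopped at the rail at about 25 N.
- **Opening:** I pressed the bar to its stop at about 21 N, saw the cover rise, and backed the arm off.

**Last checks**
- **Cover:** its edge is 153–154 mm high, which is fully up.
- **Tab:** it measures about 26 mm over, the full travel.
- **Printer against the rail:**
  - It is turned -2.2°; the rail is turned -2.5°.
  - From the front face, the back works out at x ≈ 0.695 m, against about 0.696 m for the rail face. Measured directly, the back edge came out at 0.691 m. I trusted the first figure because the firm push had stopped dead.
- **Other goods:** both tins are within 1 mm of where they started. The other goods I checked only by eye in the side picture.

**What disagreed**
- The fingertips measured about 26 mm above the reported TCP when shut, and about 35 mm when open. I used the measured heights instead.
- The tool tilted a few degrees under load. The wrist also read an upward force of up to 23 N during the pushes, well below the limit.

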